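# Shut the pastry case and cam its door tight

## Robot

A 6-joint arm with a two-finger parallel gripper is mounted at the origin on the work surface. World frame = base frame: x ahead of the robot, y to its left, z up, the work surface at z = 0. Lengths are in m, angles in rad, forces in N, time in s.
With the tool pointing down it reaches from about 0.35 to 0.8 m from the base axis. Payload 7.3 kg.
Tool frame: the origin (TCP) lies midway between the tips of the shut fingers; the grasp point (between the pads) lies grip_point_offset behind it (grip_point_offset is the distance from the TCP to the grasp point, in m); z points along the fingers, y is the line along which they close (so a half turn about z gives the same grasp; the last joint's range is limited). The gripper opens to 85 mm and grips with 20 to 120 N. Pads are 22 mm wide; open, the fingers measure 114 mm over their backs; the gripper's body (76 mm by 85 mm) begins 54 mm behind the grasp point. The pads swing forward as they close: fully open they stand 13 mm farther back than shut.
Start: joints at [-1.329, 0.342, 1.524, -0, 1.275, -0.146], TCP at [0.199, -0.486, 0.231] pointing down, gripper open.
Joint ranges: [-2.53, 2.53], [-0.77, 2.02], [0.04, 2.7], [-1, 4.14], [0.28, 2.66], [-3.11, 3.11]. Speed limits (rad/s): [2.57, 2.57, 3.14, 3.14, 3.14, 3.14].

## Interface

Orientations are given as a unit quaternion [w, x, y, z].
In Python, from workcell import * gives the robot as it stands. The module is installed in compiled form; this text tells all that it offers. Calls block until the motion is done:
- move_to(position, orientation): joint-space move of the TCP to a pose.
- move_linear(position, max_speed=0.15, rot=None, max_force=None): straight line of the TCP; rot=None keeps the orientation; max_speed is the mean speed in m/s. With max_force (N) it stops when the force on the tool has changed by that much, and returns True; else False.
- move_j(angles): joint-space move.
- set_gripper(opening): finger opening in m; the grip force is fixed at half the most; returns when the fingers have stopped.
- dwell(seconds).
- solve_ik(position, orientation): joint angles nearest the present ones, or None.
- camera(name): name is "scene" or "top" or "wrist"; returns a dict with "color" (384x512x3 uint8, red, green, blue), "vfov" (degrees; the focal length in pixels is half the picture's height over the tangent of half this angle, whatever the lens; pixels are square), "cx", "cy" (the principal point, pixels), "origin" and "attitude" of the camera in the world; the wrist camera has in their place "T_tool_cam" (4x4, takes a point from camera to tool coordinates, whose origin is the TCP and whose axes are the flange's). Camera axes: x right, y up, looking along -z (the intrinsics and any distortion apply to the point x, -y, -z); pixel columns grow to the right and rows downward; lengths in m; the calibration is good to about 2 mm. A picture is of the moment at which its call begins: read the wrist's pose just before it. There is no depth.
A pose or a line that the arm cannot do raises MotionError and nothing moves.
- sign_off(): hands the job in; it is judged then, once.
Readings, each from a call of its own:
- get_clock(): time.
- get_joints(): joint angles.
- get_dq(): joint speeds.
- get_effort(): joint torques, N m.
- get_tcp_pos(): TCP position.
- get_tcp_rot(): TCP orientation.
- get_wrist_force(): force on the tool from outside, world axes, zero at the start.
- get_wrist_torque(): the same for the moment, N m.
- get_finger_gap(): finger opening in m.
- get_finger_force(): force on a finger pad.
Only numpy, scipy, OpenCV 4.12 (cv2) and the standard library are available. Lean on these libraries where they do the work, as an engineer would, in place of code of your own. Each camera call takes 0.05 s, during which the arm holds its last target. There are 200 camera calls.

## Task

Slide the pastry case's door to the left, shut up against its rubber seal, then turn the cam lever clockwise a full quarter turn so that its hook catches the door's pin and draws the door tight. Let go, and leave the bread roll and the jar in front of the case where they are.

Things in the scene. Friction and masses are not known exactly. Their poses are not given: they have to be found in the camera images.
- case: Low wooden pastry case, 620 mm wide (y), 340 deep (x), 268 high; origin under its middle, x away from the robot, y left. Its working face slopes up away from the robot at 29 deg to the level, so the parts on it want a tool tilted to match. A roof board juts over the slope's top: its edge is 58 mm nearer the robot than the origin, underside 250 mm up; a gripper square to the face clears it.
- door_handle (a point): Centre of the steel bar handle on the case's sliding door. Axes: x up the slope, y level and left (the way the door shuts), z square out of the face. The bar is 70 mm long (x), 14 wide (y), 18 deep (z), its top 10 mm out from this point, on two 12 mm posts; the door's surface lies 36 mm in from this point. Nothing else stands within 60 mm of the bar.
- door (a joint): How far the door stands open, m: 0 = drawn tight, 0.12 fully open to the right (-y). It is 185 by 235 mm, clear with a wooden frame, 0.4 to 0.9 kg; slides level along y with some 2 N of friction and stays put, save that the black rubber seal meets it at 0.005 and pushes back, by 8 to 11 N at 0: let go of there, it springs back to about 0.005.
- pin (a point): Top of the upright steel pin (8 mm thick, 12 mm tall) on an arm at the door's left edge. With the door shut against the seal, it stands in the open mouth of the cam, 22 to 27 mm to the right of the cam's axis. Axes as the handle's.
- cam_grip (a point): Point on the cam's turning axis, half-way up its steel lever, on the fixed stile left of the door. z is the axis, square out of the face; the lever points to -x from here (x, y turn with it), down the slope at the start. The lever is 12 mm wide (y), 25 deep (11 out, 14 in from here), 64 mm from axis to tip, 14 mm the other way: pinch it at the axis and turn. The hook below tops out 17 mm in.
- cam (a joint): Turn of the cam, rad: 0 = open, lever down the slope; 1.57 (stop) = locked, lever pointing left; grows clockwise as one looks onto the face; stays put. Its hook (45 mm radius) catches the pin at about 0.4 if the door is within 0.008 of tight and has drawn it home by about 1.25; takes up to 0.4 N m. Turned before the door is shut, the hook blocks the pin.
- roll_mid (a point): Centre of a round bread roll, 72 mm wide, 50 mm tall, on the counter in front of the case; leave alone.
- jar_mid (a point): Centre of a jar, 64 mm wide, 90 mm tall, on the counter in front of the case; leave alone.

How it is judged:
On the way, in this order (a step that is already met when the one before it is completed fails the run):
1. the door is shut against its seal (8 mm or less from tight) with the cam still open (value of joint door below 0.008 m and value of joint cam below 0.4 rad), for 0.2 s.
2. the cam is turned home and the door drawn tight (value of joint door below 0.0025 m and value of joint cam above 1.3 rad), for 0.2 s.
At the end, for the whole second after the job is handed in: The cam stands turned by more than 1.3 rad (nearly to its quarter-turn stop) and holds the door within 2.5 mm of fully tight, both at rest (all of step 2 and velocity of joint cam below 0.05 rad/s and velocity of joint door below 0.01 m/s); the robot touches nothing.
It fails at once if the bread roll or the jar in front of the case is moved by more than 30 mm (distance of any of roll_mid, jar_mid from where it was at the start of the episode above 0.03 m).
It also fails if it takes over 51 s, if anything falls off the work surface, if the arm or the gripper's body presses on something with over 40 N, if the wrist force passes 120 N, or if a joint passes its speed limit or range.

## Working session

There is one attempt and no reset: what is moved stays moved. The work goes in short steps, each a Python script; the robot and the scene stay as the last script left them, time stands still between calls to the robot, and variables do not carry over. Pictures are saved under pics/ and viewed, at most 10 in all, crops included, and the job is handed in when it is done.

```bash
mkdir -p pics
python3 - <<'E'
from workcell import *
import cv2
for n in ["scene","top"]:
    c=camera(n); cv2.imwrite(f"pics/{n}1.png",cv2.cvtColor(cv2.resize(c["color"],None,fx=1.5,fy=1.5,interpolation=cv2.INTER_CUBIC),cv2.COLOR_RGB2BGR))
    print(n,{k:v for k,v in c.items() if k!="color"})
c=camera("wrist");print({k:v for k,v in c.items() if k!="color"})
print(grip_point_offset if 'grip_point_offset' in globals() else None,get_clock(),get_tcp_rot())
E
```

```text
scene {'vfov': 44.898483448423505, 'cx': 251.406596453545, 'cy': 190.70292622806258, 'origin': array([0.7693728 , 0.52641841, 0.86944981]), 'attitude': array([0.1739523 , 0.05636871, 0.27777443, 0.94308246])}
top {'vfov': 42.468881304722196, 'cx': 259.7303922501094, 'cy': 184.7565603206726, 'origin': array([0.40806935, 0.04506058, 1.05092645]), 'attitude': array([ 0.74828391,  0.07561079, -0.06690331, -0.65565093])}
{'vfov': 63.88461515075553, 'cx': 254.78274747769714, 'cy': 189.9796564761113, 'T_tool_cam': array([[ 7.02199362e-04,  9.46105182e-01,  3.23858752e-01,
         8.45742834e-02],
       [ 9.99999603e-01, -4.86442171e-04, -7.47157898e-04,
        -3.12338654e-04],
       [-5.49351405e-04,  3.23859147e-01, -9.46105148e-01,
        -1.41296561e-01],
       [ 0.00000000e+00,  0.00000000e+00,  0.00000000e+00,
         1.00000000e+00]])}
0.0187 0.15 [-5.68829797e-04  9.81260052e-01  1.92687276e-01 -2.54998111e-05]
```

View pics/scene1.png

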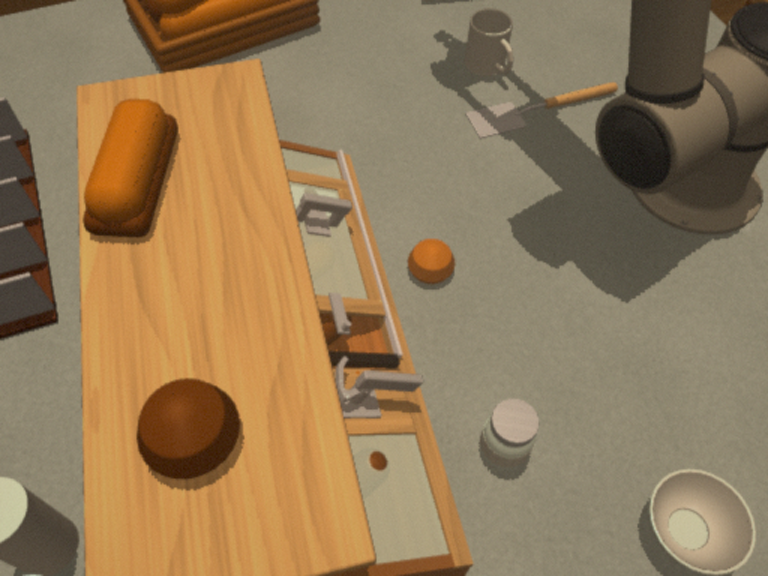

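View pics/top1.png

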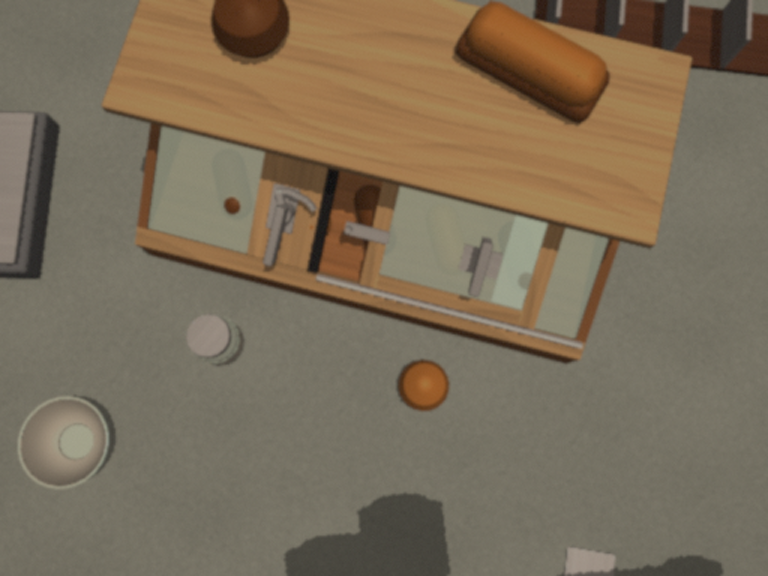

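The top view shows the handle bar around (481,268), the cam lever from (285,200) to its tip at (270,263), and the roof's front corners at (105,107) and (655,243). The scene view shows the same roof corners at (373,563) and (262,62), the handle at about (325,212), and the lever from (360,381) to (420,381).

```bash
cat > h.py <<'E'
from workcell import *
import numpy as np, cv2
from scipy.spatial.transform import Rotation as R
def Rq(q): return R.from_quat(np.roll(q,-1))
def qR(r): return np.roll(r.as_quat(),1)
def ray(c,px,T=None):   # px in native pixels -> origin, unit dir
    f=192/np.tan(np.radians(c["vfov"])/2)
    d=np.array([(px[0]-c["cx"])/f,-(px[1]-c["cy"])/f,-1.])
    if T is None: o,M=c["origin"],Rq(c["attitude"]).as_matrix()
    else: o,M=T[:3,3],T[:3,:3]
    d=M@d; return o,d/np.linalg.norm(d)
def proj(c,P,T=None):
    f=192/np.tan(np.radians(c["vfov"])/2)
    if T is None: o,M=c["origin"],Rq(c["attitude"]).as_matrix()
    else: o,M=T[:3,3],T[:3,:3]
    v=M.T@(np.asarray(P)-o); return np.array([c["cx"]-f*v[0]/v[2],c["cy"]+f*v[1]/v[2]])
def plane(r,n,d): o,v=r; return o+v*(d-n@o)/(n@v)
def tri(rs):
    A=sum(np.eye(3)-np.outer(v,v) for o,v in rs); b=sum((np.eye(3)-np.outer(v,v))@o for o,v in rs)
    p=np.linalg.solve(A,b); return p,[round(float(np.linalg.norm(np.cross(p-o,v))),4) for o,v in rs]
def wristT(c,pos,rot):
    T=np.eye(4);T[:3,:3]=Rq(rot).as_matrix();T[:3,3]=pos; return T@c["T_tool_cam"]
E
python3 - <<'E'
from h import *
s,t=camera("scene"),camera("top")
P=dict(rl=((373,563),(105,107)),rr=((262,62),(655,243)),
 htop=((304,216),(488,241)),hbot=((349,207),(475,294)),ctip=((420,381),(270,264)),cend=((361,381),(287,197)),pin=((333,297),(347,231)),
 jar=((515,420),(209,335)),roll=((431,260),(425,385)))
z=np.array([0,0,1.])
for k,(a,b) in P.items():
    ra,rb=ray(s,np.array(a)/1.5),ray(t,np.array(b)/1.5)
    print(k,*tri([ra,rb]), plane(ra,z,.268)[:2] if k[0]=='r' else '',plane(rb,z,.268)[:2] if k[0]=='r' else '')
E
```

```text
rl [0.72326285 0.41413114 0.25954416] [0.0002, 0.0002] [0.72404264 0.4155837 ] [0.71975013 0.4102868 ]
rr [ 0.64082149 -0.21498854  0.26638024] [0.0029, 0.0029] [ 0.63913593 -0.21030541] [ 0.64295285 -0.21614469]
htop [ 0.64932554 -0.04524801  0.15029068] [0.0045, 0.0045]  
hbot [ 0.58461058 -0.0390997   0.14590599] [0.0004, 0.0004]  
ctip [0.59175283 0.22231276 0.13054774] [0.0005, 0.0005]  
cend [0.66619899 0.21118731 0.16864955] [0.0063, 0.0063]  
pin [0.64595578 0.1193335  0.18467144] [0.0136, 0.0136]  
jar [0.4962013  0.29292556 0.09075263] [0.0001, 0.0001]  
roll [0.47351686 0.00360501 0.02372391] [0.0001, 0.0001] [0.55900947 0.15458139] [0.45790978 0.01349431]
```

```bash
cat >> h.py <<'E'
yaw=np.arctan2(-.0824,.629)
Cs=(R.from_euler('z',yaw)*R.from_euler('y',-np.radians(29))).as_matrix() # cols x_s,y_s,z_s
xs,ys,zs=Cs.T
def face(sign=-1,turn=0.):  # tool x = sign*x_s, tool z=-z_s; turn>0 = clockwise seen onto the face
    return qR(R.from_matrix(np.c_[sign*xs,-sign*ys,-zs] if False else np.c_[sign*xs,np.cross(-zs,sign*xs),-zs])*R.from_euler('z',turn))
E
python3 - <<'E'
from h import *
print(np.degrees(yaw),Cs)
H=np.array([.620,-.0435,.154]);C=np.array([.653,.214,.152])
for s in (-1,1):
  for n,p,t in [("h",H,0),("hs",H+.12*ys,0),("hup",H+.12*zs,0),("cup",C+.12*zs,0),("c",C,0),("c45",C,.8),("c90",C,1.57)]:
    q=solve_ik(p,face(s,t)); print(s,n,None if q is None else np.round(q,2))
E
```

```text
-7.463338034877633 [[ 0.86721009  0.12989177 -0.4807024 ]
 [-0.1136059   0.99152818  0.06297278]
 [ 0.48480962  0.          0.87461971]]
-1 h [-0.21  0.38  1.83  0.1   0.42 -1.73]
-1 hs [ 0.04  0.42  1.77 -0.18  0.46 -1.26]
-1 hup [-0.23  0.15  1.83  0.07  0.67 -1.71]
-1 cup [ 0.35  0.32  1.6  -0.32  0.79 -0.92]
-1 c [ 0.3   0.51  1.6  -0.37  0.59 -0.88]
-1 c45 [ 0.3   0.51  1.6  -0.37  0.59 -0.08]
-1 c90 [ 0.3   0.51  1.6  -0.37  0.59  0.69]
1 h [-0.21  0.38  1.83  0.1   0.42  1.41]
1 hs [ 0.04  0.42  1.77 -0.18  0.46  1.88]
1 hup [-0.23  0.15  1.83  0.07  0.67  1.43]
1 cup [ 0.35  0.32  1.6  -0.32  0.79  2.22]
1 c [ 0.3   0.51  1.6  -0.37  0.59  2.26]
1 c45 [ 0.3   0.51  1.6  -0.37  0.59  3.06]
1 c90 [ 0.3   0.51  1.6  -0.37  0.59 -2.45]
```

Run:
```python
from h import *
import pickle
H=np.array([.620,-.0435,.154]);C=np.array([.653,.214,.152])
def look(n):
    p,r=get_tcp_pos(),get_tcp_rot(); c=camera("wrist"); T=wristT(c,p,r); pickle.dump((c,T),open(n+".pkl","wb"))
    cv2.imwrite(f"pics/{n}.png",cv2.cvtColor(cv2.resize(c["color"],None,fx=1.5,fy=1.5,interpolation=cv2.INTER_CUBIC),cv2.COLOR_RGB2BGR)); return c,T
move_to(C+.10*zs,face()); c,T=look("wc"); print(proj(c,C+.011*zs,T)*1.5, proj(c,C+.011*zs-.064*xs,T)*1.5)
move_to(H+.10*zs,face()); c,T=look("wh"); print([proj(c,H+.01*zs+k*xs,T)*1.5 for k in(-.035,.035)],get_clock())
```

```text
[382.14271566 292.75366555] [382.0960726  168.45841522]
[array([379.97209131, 227.16585779]), array([380.09773869, 351.27800273])] 4.225
```

View pics/wc.png

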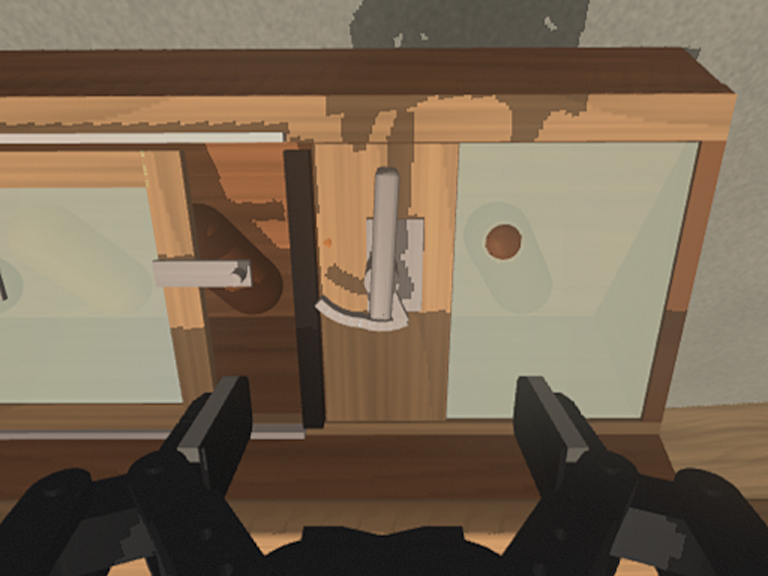

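View pics/wh.png

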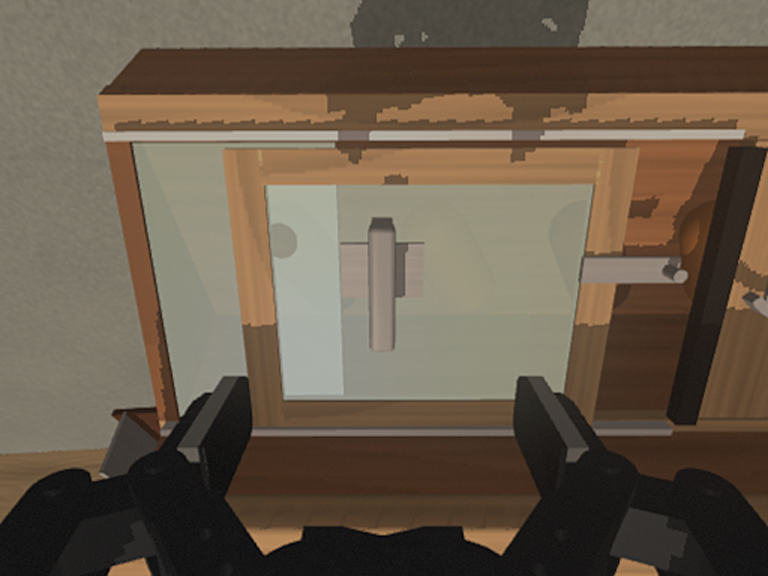

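The lever in `wc.png` runs from (386,172) at the tip to (380,320), and the axis is near (381,293). That is 1–2 mm from my estimate. In `wh.png` the handle bar is at column 381, rows 230–350, also within about 1 mm. The door's left edge is at column 213 and the seal at 287, so the door is about 50 mm open. Next I grip the handle and slide the door.

Run:
```python
from h import *
H=np.array([.620,-.0435,.154])+.001*ys
print(move_linear(H-.0187*zs,.1,max_force=10), get_wrist_force())
set_gripper(0.0); print("gap",get_finger_gap(),"f",get_wrist_force()@Cs,get_tcp_pos())
p=get_tcp_pos(); hit=move_linear(p+.075*ys,.04,max_force=9)
d=get_tcp_pos()-p; print(hit,d@Cs,get_wrist_force()@Cs,get_clock())
```

```text
False [0.08011087 0.46096181 0.40984672]
gap 0.013192926355129747 f [-0.49951756 -0.42397119  4.31653398] [ 0.62906349 -0.04369999  0.13785027]
True [-0.00023485  0.06146823  0.00010115] [ 0.59265365 -6.84058857  4.90706822] 7.6083
```

Run:
```python
from h import *
import pickle
C=np.array([.653,.214,.152])
dwell(.3); print(get_wrist_force()@Cs)
set_gripper(.05); p=get_tcp_pos(); move_linear(p+.11*zs,.15)
set_gripper(.06)
move_to(C+.07*zs,face())
p,r=get_tcp_pos(),get_tcp_rot(); c=camera("wrist"); T=wristT(c,p,r)
cv2.imwrite("pics/wc2.png",cv2.cvtColor(cv2.resize(c["color"],None,fx=1.5,fy=1.5,interpolation=cv2.INTER_CUBIC),cv2.COLOR_RGB2BGR))
pickle.dump((c,T),open("wc2.pkl","wb"))
print([proj(c,C+.011*zs+k*xs,T)*1.5 for k in(-.064,0,.014)],get_clock())
```

```text
[-0.69645007 -4.89771513  4.24673623]
[array([381.88170994, 176.01485855]), array([381.71334168, 315.80356697]), array([381.68072247, 342.88585032])] 10.3583
```

View pics/wc2.png

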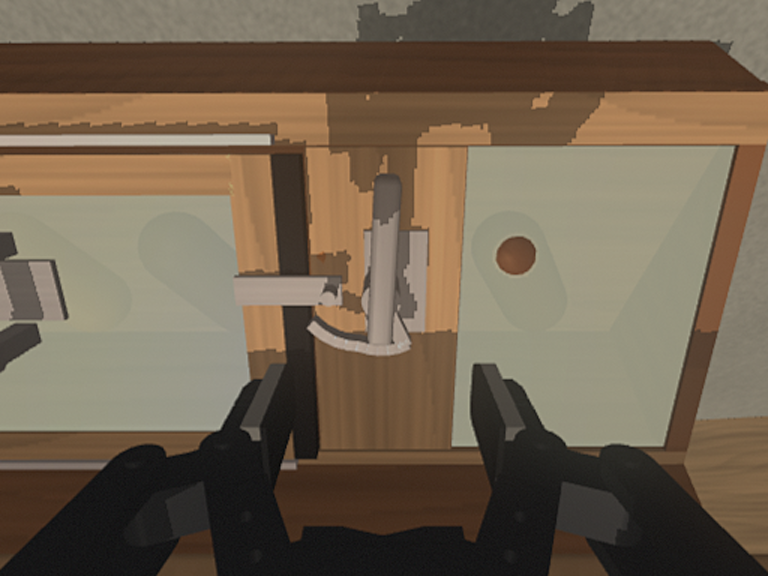

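Run:
```python
from h import *
import pickle
C=np.array([.653,.214,.152])
L=lambda n:pickle.load(open(n+".pkl","rb"))
a,b,w=L("wc"),L("wc2"),L("wh")
def two(pa,pb,va,vb,sh=0):
    ra=ray(va[0],np.array(pa)/1.5,va[1]);rb=ray(vb[0],np.array(pb)/1.5,vb[1]); ra=(ra[0]+sh*ys,ra[1])
    p,e=tri([ra,rb]); print((p-C)@Cs*1000,e)
two((681,276),(329,296),w,b,.058)
two((681,276),(329,296),w,b,.0565)
two((242,273),(329,296),a,b,.058)
two((386,172),(387,180),a,b); two((380,321),(379,346),a,b)
t=camera("top");s=camera("scene")
for n,c in(("t",t),("s",s)): print(n,[proj(c,C+.011*zs+k*xs)*1.5 for k in(-.064,.014)])
```

```text
[ -0.39247698 -27.22705324 -12.72728668] [0.0006, 0.0006]
[  0.24700717 -27.45509214 -14.58087678] [0.0006, 0.0006]
[  3.72617697 -28.91136492 -30.3946906 ] [0.0017, 0.0017]
[-62.47977002   2.02216126  12.43925657] [0.0001, 0.0001]
[20.16194208 -1.28451559  1.91771062] [0.0001, 0.0001]
t [array([270.0214349 , 263.98581588]), array([281.20354151, 205.4591774 ])]
s [array([419.06650983, 380.73123561]), array([361.50923593, 379.0378101 ])]
```

Run:
```python
from h import *
C=np.array([.653,.214,.152])+.0012*xs
set_gripper(.085)
move_to(C+.05*zs,face(-1,.035))
print(move_linear(C-.006*zs,.08,max_force=8),(get_tcp_pos()-C)@Cs)
set_gripper(0); print("gap",get_finger_gap(),get_wrist_force()@Cs)
q0=np.array(get_joints())
for k in (.3,.6,.9,1.2,1.5):
    q=q0.copy(); q[5]+=k; move_j(q); print(k,get_joints()[5]-q0[5],np.round(get_wrist_force()@Cs,1),np.round(get_wrist_torque()@Cs,2),get_finger_gap(),get_clock())
c=camera("top"); cv2.imwrite("pics/top2.png",cv2.cvtColor(cv2.resize(c["color"][60:260,60:460],None,fx=2,fy=2,interpolation=cv2.INTER_CUBIC),cv2.COLOR_RGB2BGR))
```

```text
False [ 1.97319979e-04  6.70380146e-05 -5.86369340e-03]
gap 0.010714239222368886 [-0.23329333 -6.89348289  5.19642454]
0.3 0.2962166363421955 [-0.8 -3.   1.4] [-0.3   0.23 -0.1 ] 0.010619006019070116 12.9917
0.6 0.59700211306575 [-0.7 -4.9  3. ] [-0.66  0.29 -0.06] 0.01089308875275716 13.3833
0.9 0.8969809642331816 [-1.2 -5.1  4.2] [-0.87  0.41 -0.04] 0.010876495800933928 13.775
1.2 1.197065923388192 [-2.1 -6.1  4.7] [-0.93  0.49 -0.12] 0.0109220451326421 14.1667
1.5 1.4972822019477485 [-3.3 -6.7  5.7] [-1.08  0.71 -0.24] 0.010908140069423741 14.5583
```

Run:
```python
from h import *
dwell(.3); set_gripper(.06); p=get_tcp_pos(); move_linear(p+.13*zs,.12); dwell(.3)
c=camera("wrist"); cv2.imwrite("pics/wc3.png",cv2.cvtColor(cv2.resize(c["color"],None,fx=1.5,fy=1.5,interpolation=cv2.INTER_CUBIC),cv2.COLOR_RGB2BGR))
c=camera("top"); cv2.imwrite("pics/top3.png",cv2.cvtColor(cv2.resize(c["color"][60:260,60:460],None,fx=2,fy=2,interpolation=cv2.INTER_CUBIC),cv2.COLOR_RGB2BGR))
print(get_clock())
```

```text
17.0667
```

View pics/wc3.png

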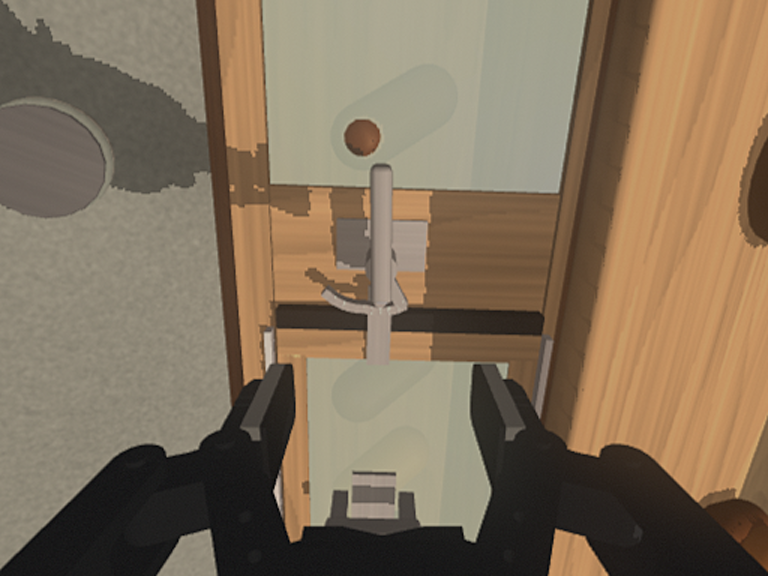

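The lever now points left, vertical in this turned view from (381,168) to (381,305). The hook is round the pin near (380,308), the door sits against the seal, and the gripper is clear.

```bash
python3 -c "
from workcell import *
print(sign_off(),get_clock())"
```

```text
the job is handed in; nothing more can be done
the job is handed in; nothing more can be done
```

The door is shut against its seal and the cam is turned about 1.53 rad by the wrist angle, with its hook round the pin. The gripper is clear, the roll and jar were never approached, and I handed the job in at about 17 s; no verdict was returned.

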